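# Clamp the test plaque and hold the resin scanner on its mark

### The job

Swing the toggle clamp over centre by its ball-ended lever so that its rubber pad holds the black plaque down in the nest. Then take the flat-sided scanner (not the round wand) out of its holder and hold it upright with its oblong nose centred inside the oblong outline printed on the plaque, long side along long side, pressed lightly so that the spring nose goes about half-way in (not hard against its stop). Finish while still gripping the scanner and pressing it there; leave the other things where they are.

Things in the scene. Friction and masses are not known exactly. Their poses are not given: they have to be found in the camera images.
- clamp (a joint): toggle clamp hinge, rad: 0 = clamped (pad on the plaque, arm level), about 1.2 = thrown open as found. A spring drives it away from dead centre at 0.45: below that it snaps shut by itself and presses the plaque with about 6 N, above that it springs back open. Swinging it takes at most about 10 N at the ball.
- clamp_knob (a point): centre of the black 28 mm ball at the end of the clamp lever (10 mm steel rod); moves with the clamp. At joint value q it lies from the hinge by 105 mm x cos(q+1.396) along the fixture's x and 105 mm x sin(q+1.396) up: open, it leans away from the plaque, 113 mm above the table; clamped, it stands almost over the hinge, 163 mm up. The ball may turn between the fingers.
- clamp_hinge (a point): middle of the clamp's hinge pin, 60 mm above the table; the pin lies along the fixture's y.
- fixture: fixed aluminium plate 290 x 130 x 14 mm on the table with the clamp at its -x end and the plaque's nest at its +x end; origin on the table surface, 70 mm along x from the hinge towards the plaque. x points from the clamp to the plaque, z up; x points roughly to the robot's right.
- plaque: black moulded plastic plaque with pale flecks, 100 (x) x 76 (y) x 8 mm, loose in the nest with 1.5 mm play; origin under its centre, x as the fixture's x; its top lies 22 mm above the table. The nest walls stand 1 mm lower than its top.
- mark (a point): centre of the thin white oblong outline printed on the plaque's top face, 46 mm long (along the point's y, which is the plaque's y) and 32 mm wide (along its x); 50 mm beyond the clamp pad; z up.
- scanner_mid (a point): centre of the scanner's grip body, a cream flat-sided block 52 mm wide (x) x 32 mm thick (y) x 105 mm high (z) with a small dark screen on its -y side. It stands upright (z up) in a grey holder, this point 95 mm above the table at the start, 90 mm above the nose's end when the spring is relaxed. Grasp it across the 32 mm, on or above this point. 0.19 kg in all.
- nose_tip (a point): centre of the flat end face of the scanner's nose, 34 mm (x) x 20 mm (y), under the middle of the body; axes as the scanner's; it sticks out 30 mm below the body when relaxed.
- nose (a joint): how far the spring nose is pushed into the scanner, m: 0 relaxed, 0.010 hard against its stop. The spring pushes out with 1 N at 0 plus 0.5 N per mm (3.5 N at 5 mm).
- holder: fixed grey holder of the scanner, a block 84 x 64 mm and 35 mm high with a rim up to 49 mm above the table round the scanner's foot; x as the scanner's x; origin on the table. The scanner lifts straight out; it must rise 15 mm to free its body and 45 mm to clear its nose.
- holder2: the same kind of holder with the round wand in it (30 mm in diameter, top 135 mm above the table), not needed; it changes places with the scanner's holder.
- wand: round cream wand 30 mm in diameter standing in the other holder; leave alone
- spare: unmarked spare black plaque 100 x 76 x 8 mm lying on the table; leave alone
- pot: steel cup, 90 mm across, 100 mm high; leave alone
- driver: screwdriver lying on the table; leave alone
- smallcup: small aluminium cup, 64 mm across, 50 mm high, between the fixture and the holders; leave alone
Mind the look-alikes: they are no part of the job. What is shaped like the part that bears scanner_mid but red is not meant.

How it is judged (in metres and radians):
On the way, in this order (a step that is already met when the one before it is completed fails the run):
1. the clamp has gone over centre and its pad presses the plaque (value of joint clamp below 0.08 rad and contact force between clamp and plaque above 2 N), for 0.3 s.
2. the scanner is lifted clear of its holder in the fingers (height (world z) of nose_tip above 0.04 m and contact force between the fingers and scanner above 1 N), for 0.1 s.
At the end, for the whole second after the job is handed in: Clamp shut (under 0.08 rad), its pad pressing the plaque over 2 N; scanner still in the fingers, at rest, upright within 5 degrees, nose on the plaque within 7 mm of the outline's centre, lined up within 8.5 degrees (either way round), pushed in 2.8 to 8.5 mm, pressing 1.8 to 8 N (all of step 1 and horizontal distance between nose_tip and mark below 0.007 m and z of nose_tip in the frame of mark below 0.003 m and angle between scanner_mid's own z axis and vertical below 0.09 rad and angle between the x axis of nose_tip and the y axis of mark, either way round below 0.15 rad and value of joint nose between 0.0028 and 0.0085 m and contact force between scanner and plaque between 1.8 and 8 N and contact force between the fingers and scanner above 1 N and linear speed of scanner below 0.01 m/s); the arm keeps its last pose, push and grip.
It fails at once if the scanner is pressed hard on the plaque (over 15 N) (contact force between scanner and plaque above 15 N).
It fails at once if another thing on the table is pushed more than 30 mm (distance of any of wand, spare, pot, driver, smallcup from where it was at the start of the episode above 0.03 m).
It also fails if it takes over 48 s, if anything falls off the work surface, if the arm or the gripper's body presses on something with over 40 N, if the wrist force passes 120 N, or if a joint passes its speed limit or range.

### The arm

A 6-joint arm with a two-finger parallel gripper is mounted at the origin on the work surface. World frame = base frame: x ahead of the robot, y to its left, z up, the work surface at z = 0. Lengths are in mm, angles in rad, forces in N, time in s.
With the tool pointing down it reaches from about 350 to 775 mm from the base axis. Payload 7.3 kg.
Tool frame: the origin (TCP) lies midway between the tips of the shut fingers; the grasp point (between the pads) lies 19 mm behind it (grip_depth is the distance from the TCP to the grasp point, in mm); z points along the fingers, y is the direction in which the jaws open and shut (so a half turn about z gives the same grasp; the last joint's range is limited). The gripper opens to 92 mm and grips with 3 to 60 N. Pads are 19 mm wide; open, the fingers measure 130 mm over their backs; the gripper's body (75 mm by 190 mm) begins 47 mm behind the grasp point.
Start: joints at [-1.485, 0.342, 1.524, -0, 1.275, -0.146], TCP at [120.63, -510.975, 205.741] pointing down, gripper open.
Joint ranges: [-2.53, 2.53], [-0.77, 2.02], [0.04, 2.7], [-1, 4.14], [0.28, 2.66], [-3.11, 3.11]. Speed limits (rad/s): [2.57, 2.57, 3.14, 3.14, 3.14, 3.14].

### API

Orientations are given as [roll, pitch, yaw] about the fixed x, y, z axes, in that order (R = Rz(yaw) Ry(pitch) Rx(roll)).
In Python, from plant import get_obs, capture, close_job, spot_in, silhouettes, mark_of, grip_depth gives the robot as it stands.
- The arm moves only by the tool servo_tool, never from a script. Its arguments are lists of equal length, an entry for each row: "slide": the shift along the tool's x, y, z normalised to -1 to 1, where 1 is 20 cm, a list of three; "rot": the turn, a rotation vector about the tool's x, y, z normalised to -1 to 1, where 1 is pi rad, a list of three; "claw": the finger opening in mm, from 0 to 91.8. A call has 1 to 5 rows; each row is the pose to reach, as a shift and turn from the pose commanded when the call began, along the tool's axes at that moment, turning the shorter way round; what a row does not reach only later rows make up. A row lasts 1/8 s, in which the tool goes at most 62.5 mm and 10.7 degrees, less where a joint would pass 70% of its speed; a pose out of reach is approached as far as the arm can. A call with a number of a shift or a turn outside -1 to 1 is refused whole. A call with a gripper value outside its range is refused whole. The fingers move at their own pace and stop on an object; the grip force is fixed at half the most. Time passes only in rows, so rows that repeat a pose let the fingers close. It gives the time, the measured TCP pose, the force and the opening at its end, in the units of the state.
- get_obs(): the state, without advancing time (a new reading comes with each control period).
- capture(name): name is "scene" or "side" or "wrist"; returns a dict with "frame" (400x640x3 uint8, red, green, blue), "depth" (400x640 float32, mm along the optical axis (not along the pixel's ray), 0 where there is no reading), "vertical_fov" (degrees; the focal length in pixels is half the picture's height over the tangent of half this angle, whatever the lens; pixels are square), "cx", "cy" (the principal point, pixels), "position" and "rotation" of the camera in the world. Camera axes: x right, y down, z forward; pixel columns grow to the right and rows downward; lengths in mm; the calibration is good to about 2 mm. A picture is of the moment at which its call begins.
- close_job(): hands the job in, once; it reports no verdict.
Trained networks look in the newest picture that a camera, given by its name, has taken for a name from the list of things; names that differ only in an ending like _2 or _b are one class to them, and where a whole thing is asked for, a point or a joint stands for the part that bears it (a point fixed in the world has none). Each returns a list of dicts, best first, with "confidence" (0 to 1); they miss things now and then, are a little off and sometimes report something else, mostly with a low value. They report only what shows in the picture. A call takes as long as a camera call. They do not tell look-alikes from the thing itself.
- spot_in(query, camera): "box" ([left, top, right, bottom] in pixels, round what is visible of it).
- silhouettes(query, camera): "pixels" (400x640 bool, what is visible of it) and "box" ([left, top, right, bottom] in pixels, round what is visible of it).
- mark_of(query, camera): "xy" ([column, row] in pixels: a listed point, or the origin of a listed thing).
The state is a dict: "time": time; "joint_positions": joint angles; "dq": joint speeds; "tau": joint torques, N m; "tool_pos": TCP position; "tcp_rot": TCP orientation; "contact_force": force on the tool from outside, world axes, zero at the start; "moment": the same for the moment, N m; "grip_width": finger opening in mm.
Only numpy, scipy, OpenCV 4.12 (cv2) and the standard library are available. Lean on these libraries where they do the work, as an engineer would, in place of code of your own. Each camera call takes 0.05 s, during which the arm holds its last target. There are 200 camera calls.

## Working session

There is one attempt and no reset: what is moved stays moved. The work goes in short steps, Python scripts to look and compute and a tool call to move; the robot and the scene stay as the last step left them, time stands still between calls to the robot, and variables do not carry over. Pictures are saved under pics/ and viewed, about 8 in all and at most 12, crops included, and the job is handed in when it is done.

Besides the shell and the picture viewer there is one more tool, called after "Call:" as name(argument=value, ...) on one line, values as JSON. servo_tool: Moves the arm, as the interface text tells. Scaled input: -1 to 1 covers 20 cm each way for a shift and pi rad each way for a turn. Its arguments: {"type":"object","properties":{"slide":{"type":"array","items":{"type":"array","items":{"type":"number"}}},"rot":{"type":"array","items":{"type":"array","items":{"type":"number"}}},"claw":{"type":"array","items":{"type":"number"}}},"required":["slide","rot","claw"]}

```bash
mkdir -p pics; ls; cat > h.py <<'E'
import numpy as np, cv2
from plant import *
from scipy.spatial.transform import Rotation as R
def cam(n):
    c=capture(n); c['f']=200/np.tan(np.radians(c['vertical_fov'])/2)
    c['P']=np.array(c['position'],float); r=np.array(c['rotation'],float)
    c['R']=r if r.shape==(3,3) else R.from_euler('xyz',r).as_matrix(); return c
def ray(c,uv): return c['R']@np.array([(uv[0]-c['cx'])/c['f'],(uv[1]-c['cy'])/c['f'],1])
def atz(c,uv,z):
    d=ray(c,uv); return c['P']+d*(z-c['P'][2])/d[2]
def cloud(c):
    v,u=np.mgrid[0:400,0:640]; d=c['depth']
    p=np.stack([(u-c['cx'])/c['f']*d,(v-c['cy'])/c['f']*d,d],-1)
    return p@c['R'].T+c['P']
def proj(c,p):
    q=c['R'].T@(np.array(p)-c['P']); return q[:2]/q[2]*c['f']+[c['cx'],c['cy']]
def save(n,im): cv2.imwrite('pics/'+n+'.png',im[...,::-1])
E
python3 - <<'E'
from h import *
np.set_printoptions(precision=1,suppress=True)
o=get_obs(); print(o['tool_pos'],o['tcp_rot'],o['time'])
for n in ['scene','side']:
    c=cam(n); save(n+'0',c['frame']); print(n,c['P'],c['rotation'],c['f'],c['cx'],c['cy']); C=cloud(c)
    for q in ['clamp_knob','clamp_hinge','fixture','plaque','mark','scanner_mid','nose_tip','holder','holder2','wand','smallcup','spare','pot']:
        for m in mark_of(q,n)[:3]:
            u,v=map(int,np.clip(m['xy'],0,[639,399])); print(q,round(m['confidence'],2),np.array(m['xy']),'depthpt',C[v,u],'z', {'clamp_knob':atz(c,m['xy'],113),'clamp_hinge':atz(c,m['xy'],60),'mark':atz(c,m['xy'],22),'plaque':atz(c,m['xy'],14),'scanner_mid':atz(c,m['xy'],95)}.get(q,atz(c,m['xy'],0)))
E
```

```text
pics
[ 120.6 -510.5  205.1] [-3.1 -0.   0.2] 0.0
scene [ 914.2 -781.4  980. ] [-2.4 -0.   0.5] 504.515658816726 320.75690180467944 197.94929532057188
clamp_knob 0.72 [350.5 106.3] depthpt [481.4 244.3 116. ] z [481.7 247.2 113. ]
clamp_knob 0.2 [252.4 200. ] depthpt [368.8 -96.8  10.1] z [ 427.5 -169.   113. ]
clamp_hinge 0.78 [342.8 140.5] depthpt [503.  152.   73.6] z [499.7 165.2  60. ]
clamp_hinge 0.26 [256.6 196. ] depthpt [369.7 -79.2   8.6] z [ 399.8 -115.7   60. ]
fixture 0.68 [335.3 174.4] depthpt [521.9  73.9  22.9] z [513.9  93.4   0. ]
plaque 0.83 [324.8 188.4] depthpt [518.5  16.2  21.7] z [517.8  22.3  14. ]
plaque 0.59 [292.1 135.7] depthpt [330.2 180.   -0.1] z [340.3 163.6  14. ]
mark 0.94 [326.3 191.5] depthpt [529.1   6.6  24.8] z [529.4   7.8  22. ]
mark 0.74 [399.6 254.8] depthpt [ 773.  -115.6   57.6] z [769.6 -91.4  22. ]
mark 0.48 [334.4 174.3] depthpt [518.6  74.7  20.6] z [520.6  73.   22. ]
scanner_mid 0.93 [303.5 334.5] depthpt [ 695.  -416.8  134.7] z [ 686.  -400.1   95. ]
scanner_mid 0.78 [303.  271.2] depthpt [ 627.2 -292.7  125.7] z [ 617.2 -275.6   9
[... 2022 characters left out ...]
holder2 0.88 [357.4 209.6] depthpt [ 587.7 -250.1   17.6] z [ 603.1 -270.6    0. ]
holder2 0.59 [390.6 236.4] depthpt [ 433.9 -199.1   28.4] z [ 455.5 -233.1    0. ]
wand 0.61 [386.5 236. ] depthpt [ 448.2 -202.4   19.7] z [ 464.  -226.9    0. ]
wand 0.56 [224.9 283.7] depthpt [478.8 260.1 118.4] z [598.4 185.8   0. ]
wand 0.55 [322.7 234.9] depthpt [565.1 -90.4  20.9] z [ 582.3 -110.6    0. ]
smallcup 0.95 [327.5 235.4] depthpt [554.6 -97.8  19.6] z [ 572. -118.    0.]
smallcup 0.24 [384.9 280.6] depthpt [353.6 -77.9   5.6] z [354.7 -83.3   0. ]
spare 0.89 [387.1 277.5] depthpt [356.3 -92.3   4.5] z [358.1 -95.6   0. ]
pot 0.55 [268.5 213.8] depthpt [733.8 -53.1  23.5] z [759.2 -74.7   0. ]
```

View pics/scene0.png

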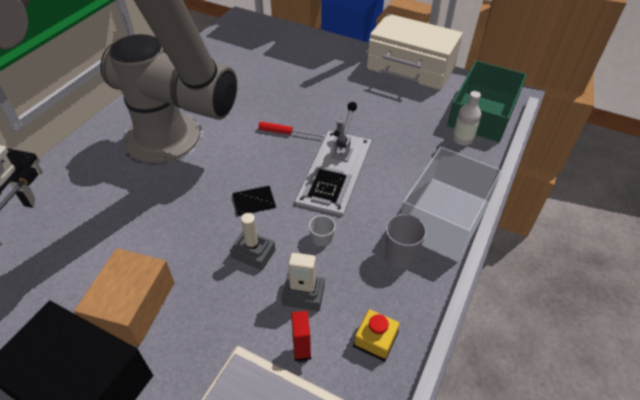

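View pics/side0.png

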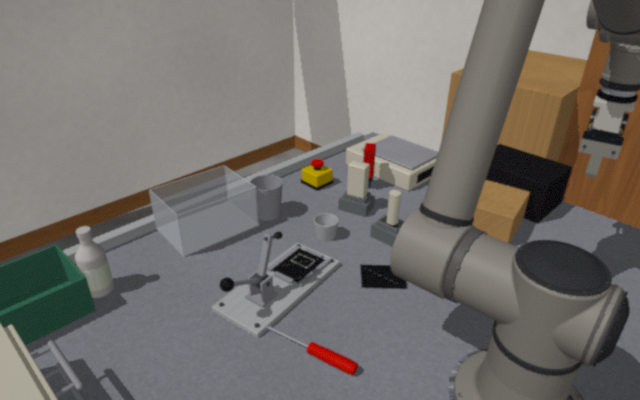

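The clamp knob is at scene (351,106), the marked plaque at (326,186) and the cream scanner at (303,272). The red look-alike is at (301,335) and the wand at (249,230). Next I'll measure the yaws and centres from depth.

```bash
python3 - <<'E'
from h import *
np.set_printoptions(precision=1,suppress=True)
for n in ['scene','side']:
    c=cam(n); C=cloud(c); f=c['frame'].astype(int)
    def near(p,r): return (np.hypot(C[...,0]-p[0],C[...,1]-p[1])<r)&(c['depth']>0)
    def rect(name,m,z):
        cnt=C[m][:,:2].astype(np.float32); (ctr,wh,a)=cv2.minAreaRect(cnt); b=cv2.boxPoints((ctr,wh,a)); e=b[1]-b[0],b[2]-b[1]; e=max(e,key=np.linalg.norm)
        print(n,name,len(cnt),'ctr',np.array(ctr),'wh',np.array(wh),'long yaw',np.degrees(np.arctan2(e[1],e[0]))%180,'medz',np.median(C[m][:,2]))
    S=near((617,-280),60)
    rect('scanner top',S&(C[...,2]>142)&(C[...,2]<155),0)
    rect('scanner body',S&(C[...,2]>65)&(C[...,2]<155),0)
    rect('holder',near((612,-275),70)&(C[...,2]>28)&(C[...,2]<52),0)
    rect('plate',near((512,93),180)&(C[...,2]>10)&(C[...,2]<26)&(C[...,0]>420),0)
    K=near((480,254),40)&(C[...,2]>95); P=C[K&(f.sum(-1)<150)]; print('knob pts',len(P),P.mean(0),P.max(0),P.min(0))
    # mark outline: bright pixels on plaque
    m=silhouettes('plaque',n)[0]['pixels']
    g=f.mean(-1); uv=np.argwhere(m)[:, ::-1]; print('plaque sil',len(uv))
    pl=np.array([atz(c,p,22)[:2] for p in uv],np.float32); (ctr,wh,a)=cv2.minAreaRect(pl); print('plaque rect',ctr,wh,a)
    u0,v0,u1,v1=uv[:,0].min()-12,uv[:,1].min()-12,uv[:,0].max()+12,uv[:,1].max()+12
    save(n+'_pl',cv2.resize(c['frame'][v0:v1,u0:u1],None,fx=6,fy=6,interpolation=cv2.INTER_CUBIC)); print((u0,v0,u1,v1))
E
python3 - <<'E'
import cv2,numpy as np
a=cv2.imread('pics/scene_pl.png');b=cv2.imread('pics/side_pl.png')
h=max(a.shape[0],b.shape[0]);print(a.shape,b.shape)
f=lambda x:cv2.copyMakeBorder(x,0,h-x.shape[0],0,4,0)
m=np.hstack([f(a),f(b)]);s=min(1,800/m.shape[1],600/m.shape[0]);cv2.imwrite('pics/pl.png',cv2.resize(m,None,fx=s,fy=s))
E
```

```text
scene scanner top 79 ctr [ 617.2 -279.7] wh [48.7 28.9] long yaw 16.617199 medz 142.63687372300933
scene scanner body 861 ctr [ 616.2 -278.6] wh [52.3 35.8] long yaw 17.538717 medz 126.31827602495844
scene holder 660 ctr [ 615.2 -277.5] wh [84.2 68.7] long yaw 17.859982 medz 37.48459816640559
scene plate 3348 ctr [505.7 101.4] wh [135.  296.4] long yaw 99.55114 medz 17.06184945475411
knob pts 54 [486.4 244.  117.6] [496.4 258.3 127.7] [477.3 237.3 108.1]
plaque sil 801
plaque rect (519.2548217773438, 31.243484497070312) (77.10420227050781, 100.87010955810547) 8.904773712158203
(np.int64(296), np.int64(157), np.int64(356), np.int64(213))
side scanner top 0 ctr [0. 0.] wh [0. 0.] long yaw 0.0 medz nan
side scanner body 582 ctr [ 612.6 -272.6] wh [53.7 35.9] long yaw 21.738953 medz 108.93948390498576
side holder 360 ctr [ 613.8 -275.8] wh [85.  69.8] long yaw 18.146448 medz 36.920463005663066
side plate 4441 ctr [505.3 103.1] wh [133.7 292.3] long yaw 99.2428 medz 13.490018499014013
knob pts 135 [475.7 256.7 115.7] [486.8 266.7 124.2] [467.  242.5 105.1]
plaque sil 862
plaque rect (514.800537109375, 38.45443344116211) (76.02339935302734, 103.06892395019531) 9.200210571289062
(np.int64(261), np.int64(237), np.int64(334), np.int64(294))
(336, 360, 3) (342, 438, 3)
  return _methods._mean(a, axis=axis, dtype=dtype,
  ret = ret.dtype.type(ret / rcount)
```

View pics/pl.png

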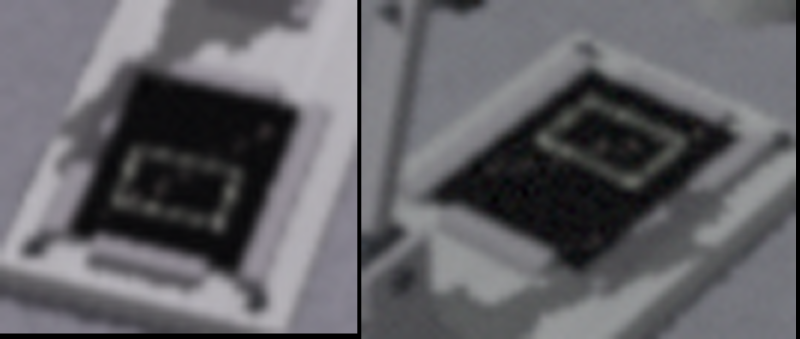

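The plaque outline shows clearly: its centre is near scene (325.5,188) and side (303,260.5). Fixture x points along about -80.6°, and the scanner's x lies at about 17.8°. I'll start moving towards the fixture.

```bash
cat >> h.py <<'E'
def go(start,*targets):
    "start/targets: ([x,y,z],yaw) tool down; start None -> measured. prints slide, rot for one call"
    if start is None:
        o=get_obs(); p=np.array(o['tool_pos']); r=R.from_euler('xyz',o['tcp_rot'])
    else: p=np.array(start[0]); r=R.from_euler('xyz',[np.pi,0,start[1]])
    for t,y in targets:
        q=R.from_euler('xyz',[np.pi,0,y])
        print('slide',np.round(r.inv().apply(np.array(t)-p)/200,3).tolist(),'rot',np.round((r.inv()*q).as_rotvec()/np.pi,4).tolist())
E
python3 - <<'E'
from h import *
o=get_obs(); print(o['tcp_rot'],o['tool_pos'])
W=[([300,-390,280],.5),([480,-230,300],.9),([520,-50,290],1.3),([480,130,290],1.735)]
go(None,W[0])
for a,b in zip(W,W[1:]): go(a,b)
E
```

```text
[3.14152588e+00 1.39547594e-05 2.31791227e-01] [ 120.6314139  -510.95433728  205.74614956]
slide [1.012, -0.383, -0.371] rot [0.0, 0.0, -0.0854]
slide [1.173, -0.271, -0.1] rot [0.0, 0.0, -0.1273]
slide [0.829, -0.403, 0.05] rot [-0.0, 0.0, -0.1273]
slide [0.814, -0.433, -0.0] rot [0.0, 0.0, -0.1385]
```

Call:
servo_tool(slide=[[1,-0.38,-0.37],[1,-0.38,-0.37],[1,-0.38,-0.37],[1,-0.38,-0.37]], rot=[[0,0,-0.085],[0,0,-0.085],[0,0,-0.085],[0,0,-0.085]], claw=[90,90,90,90])

```text
time: 2.1
tool_pos: [299.8, -389.6, 281.0]
tcp_rot: [3.14, -0.0, 0.501]
contact_force: [0.3, -0.7, -0.1]
grip_width: 90.0
```

Call:
servo_tool(slide=[[1,-0.27,-0.1],[1,-0.27,-0.1],[1,-0.27,-0.1],[1,-0.27,-0.1]], rot=[[0,0,-0.127],[0,0,-0.127],[0,0,-0.127],[0,0,-0.127]], claw=[90,90,90,90])

```text
time: 2.6
tool_pos: [449.7, -245.3, 300.1]
tcp_rot: [3.141, -0.001, 0.902]
contact_force: [-0.4, -1.1, -0.1]
grip_width: 90.0
```

Call:
servo_tool(slide=[[0.95,-0.4,0.05],[0.95,-0.4,0.05],[0.95,-0.4,0.05],[0.95,-0.4,0.05]], rot=[[0,0,-0.127],[0,0,-0.127],[0,0,-0.127],[0,0,-0.127]], claw=[90,90,90,90])

```text
time: 3.1
tool_pos: [503.8, -46.2, 289.6]
tcp_rot: [-3.141, -0.001, 1.301]
contact_force: [0.0, 0.1, 0.7]
grip_width: 90.1
```

```bash
python3 - <<'E'
from h import *
np.set_printoptions(precision=1,suppress=True)
c=cam('wrist'); save('w1',c['frame']); print(c['P'],c['rotation'],c['f'])
for m in mark_of('mark','wrist')[:2]: print(m, atz(c,m['xy'],22))
for m in mark_of('plaque','wrist')[:2]: print(m, atz(c,m['xy'],14))
s=silhouettes('plaque','wrist')
if s:
    uv=np.argwhere(s[0]['pixels'])[:,::-1]; print(cv2.minAreaRect(np.array([atz(c,p,22)[:2] for p in uv],np.float32)))
go(None,([490,135,300],1.735))
E
```

```text
[521.9  19.8 468.6] [ 2.9  0.  -0.3] 311.5166644604598
{'xy': [324.7, 124.2], 'confidence': 0.94} [520.6  14.6  22. ]
{'xy': [248.6, 214.5], 'confidence': 0.68} [375.7 -81.4  22. ]
{'xy': [322.8, 108.2], 'confidence': 0.63} [523.8  36.2  14. ]
slide [0.872, -0.314, -0.052] rot [-0.0, 0.0002, -0.1393]
```

View pics/w1.png

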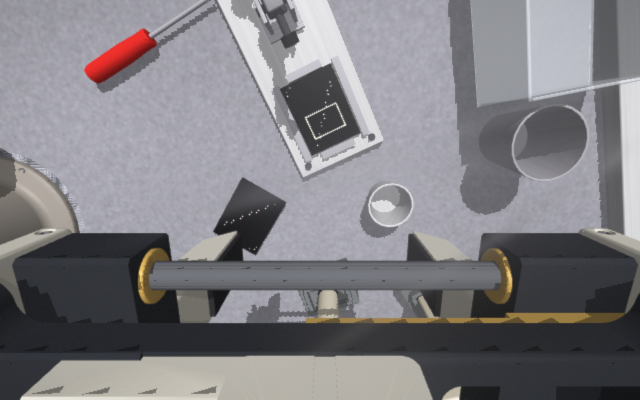

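The wrist view shows the outline at (325,121) with the plaque clear, which puts the mark at about (520.6, 14.6). Now on towards the knob.

Call:
servo_tool(slide=[[0.87,-0.31,-0.05],[0.87,-0.31,-0.05],[0.87,-0.31,-0.05],[0.87,-0.31,-0.05]], rot=[[0,0,-0.139],[0,0,-0.139],[0,0,-0.139],[0,0,-0.139]], claw=[70,70,70,70])

```text
time: 3.8
tool_pos: [490.6, 136.8, 300.0]
tcp_rot: [3.141, -0.0, 1.737]
contact_force: [0.2, -0.6, -0.0]
grip_width: 70.1
```

```bash
python3 - <<'E'
from h import *
np.set_printoptions(precision=1,suppress=True)
o=get_obs(); print(o['tool_pos'],o['tcp_rot'])
c=cam('wrist'); save('w2',c['frame']); C=cloud(c); print(c['P'])
for m in mark_of('clamp_knob','wrist')[:2]:
    u,v=map(int,np.clip(m['xy'],0,[639,399])); print(m, atz(c,m['xy'],114),C[v,u])
for m in mark_of('clamp_hinge','wrist')[:2]: print(m, atz(c,m['xy'],60))
for m in mark_of('fixture','wrist')[:2]: print(m, atz(c,m['xy'],0))
for m in silhouettes('clamp_knob','wrist')[:1]:
    print(m['box'],m['confidence'])
E
```

```text
[490.6 136.8 300. ] [ 3.1 -0.   1.7]
[478.9 204.3 479. ]
{'xy': [340.1, 75.2], 'confidence': 0.66} [488.1 254.  114. ] [487.7 253.1 122.2]
{'xy': [334.7, 155.2], 'confidence': 0.63} [500.1 161.9  60. ]
{'xy': [331.1, 195.3], 'confidence': 0.95} [508.5  92.8   0. ]
[327.0, 64.3, 350.0, 225.9] 0.94
```

View pics/w2.png

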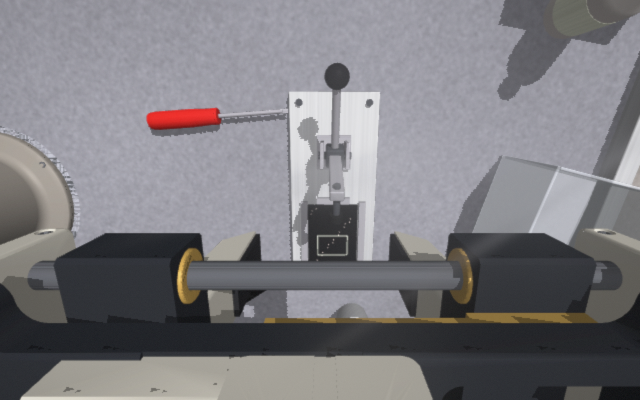

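The knob is at (337.5,75), which gives about (486.5, 253.5). The plate's edges run parallel to the image columns, so the yaw is right. I'll go to above the ball, then down.

```bash
python3 - <<'E'
from h import *
go(None,([487,253.5,200],1.735),([487,253.5,140],1.735))
E
```

```text
slide [0.599, 0.075, 0.498] rot [-0.0001, 0.0002, -0.0015]
slide [0.6, 0.075, 0.798] rot [-0.0001, 0.0002, -0.0015]
```

Call:
servo_tool(slide=[[0.6,0.075,0.2],[0.6,0.075,0.4],[0.6,0.075,0.6],[0.6,0.075,0.8],[0.6,0.075,0.8]], rot=[[0,0,0],[0,0,0],[0,0,0],[0,0,0],[0,0,0]], claw=[60,60,60,60,60])

```text
time: 4.68
tool_pos: [484.9, 253.7, 136.9]
tcp_rot: [-3.135, 0.002, 1.731]
contact_force: [-0.6, -1.1, 0.0]
grip_width: 59.8
```

Call:
servo_tool(slide=[[0,0,0.225],[0,0,0.225],[0,0,0.225],[0,0,0.225],[0,0,0.225]], rot=[[0,0,0],[0,0,0],[0,0,0],[0,0,0],[0,0,0]], claw=[60,60,0,0,0])

```text
time: 5.3
tool_pos: [487.0, 255.8, 96.0]
tcp_rot: [3.139, -0.0, 1.733]
contact_force: [-0.4, -0.9, -0.6]
grip_width: 34.7
```

Call:
servo_tool(slide=[[0,0,0],[0,0,0],[0,0,0]], rot=[[0,0,0],[0,0,0],[0,0,0]], claw=[0,0,0])

```text
time: 5.68
tool_pos: [484.5, 255.7, 94.4]
tcp_rot: [-3.138, -0.0, 1.734]
contact_force: [-5.3, -0.3, 2.2]
grip_width: 21.3
```

```bash
python3 - <<'E'
from h import *
np.set_printoptions(precision=1,suppress=True)
o=get_obs(); print(o['tool_pos'],o['grip_width'],o['contact_force'])
ims=[]
for n in ['side','scene']:
    c=cam(n); t=o['tool_pos']; g=np.array(t)+[0,0,19]; u,v=proj(c,g); print(n,u,v)
    for m in mark_of('clamp_knob',n)[:1]: print(m, atz(c,m['xy'],114))
    u,v=int(u),int(v); im=c['frame'][max(v-50,0):v+50,u-60:u+60].copy(); ims.append(cv2.resize(im,(400,333),interpolation=cv2.INTER_CUBIC))
save('grip1',np.hstack(ims))
E
```

```text
[484.5 255.7  94.4] 21.342249717163472 [-5.3 -0.3  2.2]
side 224.39934077936627 282.556621823458
{'xy': [226.3, 285.5], 'confidence': 0.94} [474.4 258.4 114. ]
scene 352.7040563875123 104.77388199413103
{'xy': [350.2, 103.2], 'confidence': 0.89} [475.7 258.1 114. ]
```

View pics/grip1.png

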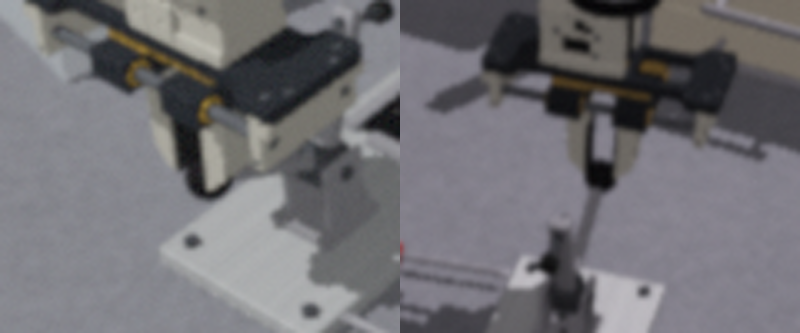

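The ball is gripped off its widest section: the opening is 21 mm against 28 mm, with a 5 N sideways force. I'll open, re-measure by triangulation, and re-centre.

Call:
servo_tool(slide=[[0,0,0],[0,0,0],[0,0,0],[0,0,0]], rot=[[0,0,0],[0,0,0],[0,0,0],[0,0,0]], claw=[60,60,60,60])

```text
time: 6.38
tool_pos: [486.6, 255.6, 94.7]
tcp_rot: [3.141, 0.0, 1.733]
contact_force: [0.5, 0.0, -0.8]
grip_width: 56.3
```

```bash
python3 - <<'E'
from h import *
np.set_printoptions(precision=1,suppress=True)
o=get_obs(); print(o['tool_pos'],o['grip_width'],o['contact_force'])
def tri(cs,uvs):
    A=np.zeros((3,3));b=np.zeros(3)
    for c,uv in zip(cs,uvs):
        d=ray(c,uv);d/=np.linalg.norm(d);M=np.eye(3)-np.outer(d,d);A+=M;b+=M@c['P']
    return np.linalg.solve(A,b)
cs=[];uv=[]
for n in ['scene','side']:
    c=cam(n);m=mark_of('clamp_knob',n)[:1]; print(n,m, proj(c,np.array(o['tool_pos'])+[0,0,19]))
    C=cloud(c); K=(abs(C[...,0]-483)<25)&(abs(C[...,1]-253)<25)&(C[...,2]>90)&(C[...,2]<135)&(c['frame'].astype(int).sum(-1)<130)
    P=C[K]; print(len(P),P.mean(0),P.min(0),P.max(0))
    # sphere fit r=14
    from scipy.optimize import least_squares
    r=least_squares(lambda x:np.linalg.norm(P-x,axis=1)-14,[483,253,112],loss='soft_l1'); print('sphere',r.x,np.abs(r.fun).mean())
    cs.append(c);uv.append(m[0]['xy'])
print('now',tri(cs,uv)); print('before',tri(cs,[(350.5,106.3),(224.4,285)]))
E
```

```text
[486.6 255.6  94.7] 56.28971421156848 [ 0.5  0.  -0.8]
scene [{'xy': [350.9, 107.1], 'confidence': 0.56}] [353.4 104.9]
50 [487.  243.5 117.7] [475.8 236.8 107.5] [496.2 251.8 126.5]
sphere [481.9 251.7 112.3] 1.8552077510284526
side [{'xy': [227.7, 283.7], 'confidence': 0.93}] [223.8 281.9]
99 [475.7 258.4 115.9] [467.3 248.2 105.5] [484.6 266.9 123.6]
sphere [482.6 252.8 108.2] 1.0543768076595559
now [482.1 250.  108.6]
before [480.9 255.6 108.3]
```

```bash
python3 - <<'E'
from h import *
go(None,([482.3,252.3,92.5],1.735))
E
```

```text
slide [-0.013, -0.023, 0.011] rot [0.0, 0.0, -0.0005]
```

Call:
servo_tool(slide=[[-0.013,-0.023,0.011],[-0.013,-0.023,0.011],[-0.013,-0.023,0.011],[-0.013,-0.023,0.011],[-0.013,-0.023,0.011]], rot=[[0,0,0],[0,0,0],[0,0,0],[0,0,0],[0,0,0]], claw=[56,24,24,24,24])

```text
time: 7.2
tool_pos: [484.8, 252.4, 93.2]
tcp_rot: [3.136, 0.0, 1.733]
contact_force: [6.6, -0.8, -1.9]
grip_width: 25.2
```

Call:
servo_tool(slide=[[0,0,0],[0,0,0],[0,0,0]], rot=[[0,0,0],[0,0,0],[0,0,0]], claw=[15,10,10])

```text
time: 7.58
tool_pos: [484.8, 252.4, 93.2]
tcp_rot: [3.136, 0.0, 1.733]
contact_force: [6.8, -0.5, -1.3]
grip_width: 23.9
```

Call:
servo_tool(slide=[[0,0.01,0],[-0.015,0.01,-0.02],[-0.03,0.01,-0.043],[-0.045,0.01,-0.063],[-0.063,0.01,-0.083]], rot=[[0,0,0],[0,0,0],[0,0,0],[0,0,0],[0,0,0]], claw=[10,10,10,10,10])

```text
time: 8.2
tool_pos: [486.7, 240.8, 109.4]
tcp_rot: [3.14, -0.001, 1.733]
contact_force: [4.2, 4.7, -3.1]
grip_width: 23.7
```

```bash
cat >> h.py <<'E'
def knob(box,zr=(85,190),c0=None):
    from scipy.optimize import least_squares
    for n in ['scene','side']:
        c=cam(n); C=cloud(c); K=(abs(C[...,0]-box[0])<28)&(abs(C[...,1]-box[1])<28)&(abs(C[...,2]-box[2])<25)&(c['frame'].astype(int).sum(-1)<130)
        print(n,[(m['xy'],round(m['confidence'],2)) for m in mark_of('clamp_knob',n)[:1]],'exp px',proj(c,box),len(C[K]))
        if K.sum()>20: print('  mean',C[K].mean(0).round(1),'sphere',least_squares(lambda x:np.linalg.norm(C[K]-x,axis=1)-14,box,loss='soft_l1').x.round(1))
    return
E
python3 - <<'E'
from h import *
o=get_obs(); p=np.array(o['tool_pos'])+[0,0,19]; print(p,o['grip_width'],o['contact_force']); knob(p)
E
```

```text
[486.67873167 240.75398279 128.44846239] 23.6910915739946 [ 4.16682256  4.67997649 -3.06697735]
scene [([348.8, 100.6], 0.86)] exp px [351.4137227  103.59125109] 68
  mean [485.9 232.7 135.2] sphere [483.6 240.6 128.9]
side [([226.8, 273.0], 0.81)] exp px [229.5112839  272.38150069] 122
  mean [487.2 247.2 136.7] sphere [484.5 239.3 133.9]
```

The ball follows the fingers: its fitted centre is at the grasp point and the resistance is about 6 N. I'll continue along the arc.

Call:
servo_tool(slide=[[-0.04,0.006,-0.037],[-0.078,0.006,-0.069],[-0.12,0.006,-0.098],[-0.169,0.006,-0.122],[-0.169,0.006,-0.122]], rot=[[0,0,0],[0,0,0],[0,0,0],[0,0,0],[0,0,0]], claw=[10,10,10,10,10])

```text
time: 9.02
tool_pos: [492.5, 206.1, 133.7]
tcp_rot: [-3.141, 0.001, 1.733]
contact_force: [-0.0, -0.6, -0.3]
grip_width: 10.5
```

Call:
servo_tool(slide=[[-0.03,0,-0.015],[-0.06,0,-0.022],[-0.1,0,-0.034],[-0.152,0,-0.043],[-0.152,0,-0.043]], rot=[[0,0,0],[0,0,0],[0,0,0],[0,0,0],[0,0,0]], claw=[10,10,10,10,10])

```text
time: 9.65
tool_pos: [498.0, 176.2, 142.2]
tcp_rot: [3.141, 0.0, 1.732]
contact_force: [0.5, -0.2, -0.2]
grip_width: 10.2
```

Call:
servo_tool(slide=[[-0.05,0,-0.003],[-0.104,0,-0.001],[-0.156,0,0.005],[-0.156,0,0.005]], rot=[[0,0,0],[0,0,0],[0,0,0],[0,0,0]], claw=[10,10,10,10])

```text
time: 10.15
tool_pos: [502.9, 145.4, 140.9]
tcp_rot: [-3.141, 0.0, 1.732]
contact_force: [-0.5, -0.2, 0.0]
grip_width: 9.5
```

```bash

python3 - <<'E'
from h import *
o=get_obs(); p=np.array(o['tool_pos'])+[0,0,19]; print(p,o['grip_width'],o['contact_force']); knob(p)
E
```

```text
[502.85588514 145.36263041 159.9113262 ] 9.530269740854798 [-0.46175815 -0.21885219  0.04268924]
scene [([321.1, 236.3], 0.67)] exp px [342.02646937 116.085036  ] 10
side [([224.2, 281.2], 0.76)] exp px [262.32908959 235.63404782] 18
```

The ball slipped out: the opening is now 10 mm and the lever has sprung back. Instead I'll cradle the ball from behind and below, with the fingers tilted and 16 mm apart, so the rod passes between them and the ball cannot.

```bash
cat >> h.py <<'E'
def gop(start,*targets):
    "poses (pos, Rotation)"
    if start is None:
        o=get_obs(); start=(np.array(o['tool_pos']),R.from_euler('xyz',o['tcp_rot']))
    p,r=start
    for t,q in targets:
        print('slide',np.round(r.inv().apply(np.array(t)-p)/200,3).tolist(),'rot',np.round((r.inv()*q).as_rotvec()/np.pi,4).tolist())
FX=np.array([np.sin(np.radians(9.4)),-np.cos(np.radians(9.4)),0]); H=np.array([499.6,164,60.]); T=.5
RT=R.from_euler('xyz',[np.pi,0,1.735])*R.from_rotvec([0,-T,0])
def prong(q,d,back=22):
    X=105*np.cos(q+1.396)-d*np.cos(T)+back*np.sin(T); Z=105*np.sin(q+1.396)-d*np.sin(T)-back*np.cos(T)
    return H+FX*X+[0,0,Z],RT
E
python3 - <<'E'
from h import *
knob(np.array([485,252.5,113]))
V=R.from_euler('xyz',[np.pi,0,1.735])
a=(H+FX*-60+[0,0,170],RT); b=prong(1.2,75); b=(b[0]+[0,0,120],RT)
print(get_obs()['tool_pos'],prong(1.2,60)[0],RT.apply([0,0,1]))
gop(None,(np.array(get_obs()['tool_pos'])+[0,0,50],V),a)
gop(a,b)
gop(b,prong(1.2,70),prong(1.2,40))
gop(prong(1.2,40),*[prong(q,16) for q in (1.2,1.1,1.0,.9,.8,.7,.6,.5,.4,.3,.2)])
E
```

```text
scene [([349.8, 102.8], 0.83)] exp px [352.37619052 105.58440233] 20
side [([224.3, 280.9], 0.91)] exp px [225.64551786 281.84254706] 122
  mean [475.2 256.2 117.2] sphere [482.9 252.4 110.1]
[502.71936363 146.49710816 141.06942785] [478.06323739 294.09303698  66.41475466] [ 0.07837014 -0.47297671 -0.87758256]
slide [-0.0, -0.0, -0.25] rot [-0.0, 0.0, -0.0004]
slide [0.389, -0.001, -0.445] rot [-0.0001, -0.1591, -0.0003]
slide [0.495, 0.0, 0.019] rot [0.0, 0.0, 0.0]
slide [0.263, -0.0, 0.527] rot [0.0, 0.0, 0.0]
slide [0.113, -0.0, 0.527] rot [0.0, 0.0, 0.0]
slide [-0.12, -0.0, -0.0] rot [0.0, 0.0, 0.0]
slide [-0.167, -0.0, -0.024] rot [0.0, 0.0, 0.0]
slide [-0.215, -0.0, -0.043] rot [0.0, 0.0, 0.0]
slide [-0.266, -0.0, -0.058] rot [0.0, 0.0, 0.0]
slide [-0.318, -0.0, -0.067] rot [0.0, 0.0, 0.0]
slide [-0.37, -0.0, -0.071] rot [0.0, 0.0, 0.0]
slide [-0.422, -0.0, -0.069] rot [0.0, 0.0, 0.0]
slide [-0.475, -0.0, -0.063] rot [0.0, 0.0, 0.0]
slide [-0.526, -0.0, -0.051] rot [0.0, 0.0, 0.0]
slide [-0.575, -0.0, -0.034] rot [0.0, 0.0, 0.0]
slide [-0.623, -0.0, -0.013] rot [0.0, 0.0, 0.0]
```

Call:
servo_tool(slide=[[0,0,-0.25],[0.2,0,-0.4],[0.39,0,-0.445],[0.39,0,-0.445],[0.39,0,-0.445]], rot=[[0,0,0],[0,-0.05,0],[0,-0.1,0],[0,-0.159,0],[0,-0.159,0]], claw=[16,16,16,16,16])

```text
time: 11.18
tool_pos: [488.8, 226.0, 228.0]
tcp_rot: [-3.137, 0.501, 1.741]
contact_force: [-0.9, -0.4, 0.2]
grip_width: 15.8
```

Call:
servo_tool(slide=[[0.495,0,0.02],[0.495,0,0.02],[0.495,0,0.02]], rot=[[0,0,0],[0,0,0],[0,0,0]], claw=[16,16,16])

```text
time: 11.55
tool_pos: [475.8, 307.5, 177.5]
tcp_rot: [-3.138, 0.498, 1.736]
contact_force: [1.0, -0.5, -0.1]
grip_width: 15.9
```

Call:
servo_tool(slide=[[0.263,0,0.3],[0.263,0,0.527],[0.263,0,0.527],[0.113,0,0.527],[0.113,0,0.527]], rot=[[0,0,0],[0,0,0],[0,0,0],[0,0,0],[0,0,0]], claw=[16,16,16,16,16])

```text
time: 12.18
tool_pos: [483.7, 276.4, 80.1]
tcp_rot: [3.135, 0.497, 1.727]
contact_force: [-0.1, -0.1, 0.0]
grip_width: 15.8
```

```bash
python3 - <<'E'
from h import *
o=get_obs(); print(o['tool_pos'],o['tcp_rot'],o['grip_width'],o['contact_force'],'want',prong(1.2,40)[0])
ims=[]
for n in ['side','scene']:
    c=cam(n); u,v=proj(c,[485,252.5,113]); u,v=int(u),int(v); im=c['frame'][max(v-60,0):v+60,u-72:u+72]; ims.append(cv2.resize(im,(400,333),interpolation=cv2.INTER_CUBIC))
save('grip2',np.hstack(ims))
E
```

```text
[483.74438983 276.35068272  80.13146575] [3.13486127 0.4966748  1.72740402] 15.837585781097413 [-0.13289533 -0.0618061   0.0178928 ] want [480.92987771 276.77706648  76.00326543]
```

View pics/grip2.png

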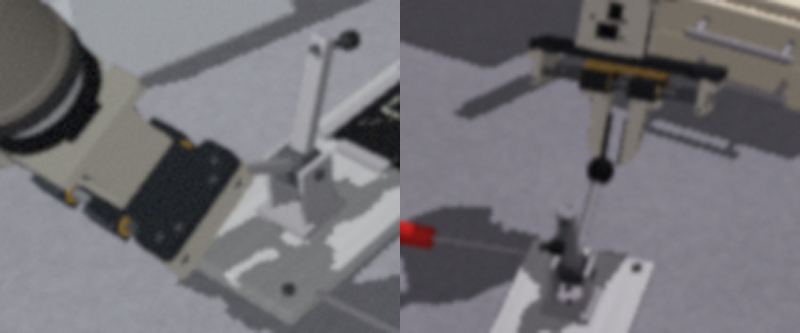

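Scene view: the ball at crop (600,170) sits ahead of the two fingers, roughly in line with the gap between them. Side view shows the gripper leaning in from behind. I'll start the push.

Call:
servo_tool(slide=[[0,0,0],[-0.04,0,0],[-0.08,0,0],[-0.12,0,0],[-0.12,0,0]], rot=[[0,0,0],[0,0,0],[0,0,0],[0,0,0],[0,0,0]], claw=[16,16,16,16,16])

```text
time: 12.9
tool_pos: [484.5, 256.9, 87.9]
tcp_rot: [3.141, 0.497, 1.733]
contact_force: [-3.5, 5.4, 1.7]
grip_width: 15.9
```

```bash
python3 - <<'E'
from h import *
o=get_obs(); print(o['tool_pos'],o['tcp_rot'],o['grip_width'],o['contact_force'],'want',prong(1.2,16)[0]); knob(np.array([485,252.5,113]))
E
```

```text
[484.46801723 256.85444894  87.93735296] [3.14074545 0.4968435  1.73252696] 15.863800378740978 [-3.45998104  5.42121444  1.74750456] want [484.36984611 255.99790188  87.50947836]
scene [([349.2, 104.2], 0.59)] exp px [352.37619052 105.58440233] 57
  mean [487.1 240.9 123.7] sphere [483.6 249.3 117.5]
side [([353.8, 174.3], 0.17)] exp px [225.64551786 281.84254706] 0
```

Call:
servo_tool(slide=[[-0.047,-0.01,-0.024],[-0.095,-0.01,-0.043],[-0.146,-0.01,-0.058],[-0.198,-0.01,-0.067],[-0.198,-0.01,-0.067]], rot=[[0,0,0],[0,0,0],[0,0,0],[0,0,0],[0,0,0]], claw=[16,16,16,16,16])

```text
time: 13.72
tool_pos: [488.6, 230.6, 120.0]
tcp_rot: [3.135, 0.494, 1.731]
contact_force: [-1.8, 14.6, 9.0]
grip_width: 16.0
```

```bash
python3 - <<'E'
from h import *
o=get_obs(); print(o['tool_pos'],o['tcp_rot'],o['grip_width'],o['contact_force'],'want',prong(.8,16)[0]); knob(H+FX*-61.5+[0,0,85.1])
E
```

```text
[488.62539304 230.57435408 120.01835307] [3.13459409 0.49355615 1.73144425] 15.965315857878478 [-1.80509896 14.58587441  8.97172033] want [488.99254802 228.07442323 118.1609881 ]
scene [([348.4, 101.0], 0.93)] exp px [350.16758574 102.19573153] 66
  mean [491.3 215.3 151.6] sphere [486.7 222.3 145.8]
side [] exp px [234.79905163 261.17899785] 0
```

Call:
servo_tool(slide=[[-0.052,0,-0.02],[-0.104,0,-0.018],[-0.157,0,-0.01],[-0.208,0,0.002],[-0.208,0,0.002]], rot=[[0,0,0],[0,0,0],[0,0,0],[0,0,0],[0,0,0]], claw=[16,16,16,16,16])

```text
time: 14.55
tool_pos: [493.3, 190.7, 138.0]
tcp_rot: [3.141, 0.5, 1.732]
contact_force: [0.3, 0.3, 0.5]
grip_width: 15.5
```

```bash
python3 - <<'E'
from h import *
o=get_obs(); print(o['tool_pos'],o['tcp_rot'],o['grip_width'],o['contact_force'],'want',prong(.4,16)[0]); knob(H+FX*-23+[0,0,102])
E
```

```text
[493.31722001 190.73192408 138.03856834] [3.14134242 0.49975473 1.73229734] 15.549805148499761 [0.28528763 0.31951519 0.497102  ] want [495.19983961 190.57921428 135.37098286]
scene [([342.4, 106.1], 0.74)] exp px [346.4966819  105.66376151] 12
side [] exp px [248.04520117 244.57303593] 0
```

```bash
python3 - <<'E'
from h import *
p=H+FX*18.2+[0,0,103.4]; knob(p)
c=cam('scene'); C=cloud(c); u,v=map(int,proj(c,[510,95,70]))
print('closed knob px',proj(c,p),'open',proj(c,[485,252.5,113]))
m=(abs(C[...,0]-512)<40)&(C[...,1]<140)&(C[...,1]>50)&(C[...,2]>30); print('clamp arm pts between hinge and pad',m.sum(),C[m][:,2].min() if m.any() else 0,C[m][:,2].max() if m.any() else 0)
save('cl',cv2.resize(c['frame'][60:230,240:440],None,fx=3,fy=3,interpolation=cv2.INTER_CUBIC))
E
```

```text
scene [] exp px [342.09140492 114.82180389] 68
  mean [504.8 134.8 170. ] sphere [500.9 143.5 165. ]
side [] exp px [262.07100701 234.39699017] 0
closed knob px [342.09140492 114.82180389] open [352.37619052 105.58440233]
clamp arm pts between hinge and pad 270 30.635173549857655 180.02159507600402
```

View pics/cl.png

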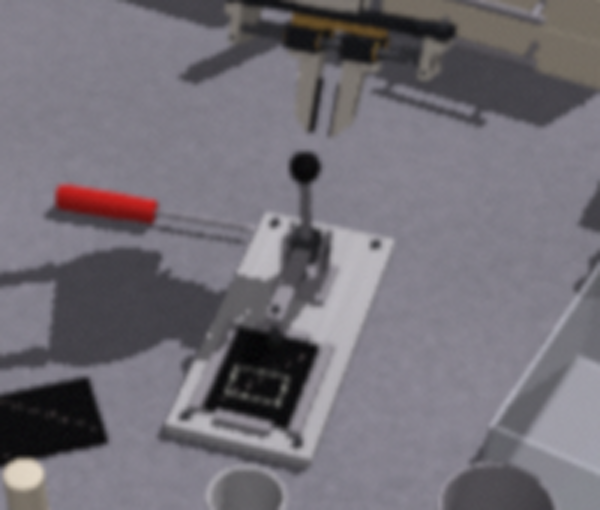

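Clamp shut: the knob's sphere fit is (500.9,143.5,165), as expected for closed, and the arm is level with its pad on the plaque. I'll retreat and go to the scanner.

```bash
python3 - <<'E'
from h import *
np.set_printoptions(precision=1,suppress=True)
c=cam('scene');print(atz(c,(325.5,188.3),22)); c=cam('side');print(atz(c,(302.8,260.5),22))
V=lambda y:R.from_euler('xyz',[np.pi,0,y])
o=get_obs();s=(np.array(o['tool_pos']),R.from_euler('xyz',o['tcp_rot']))
a=(s[0]-s[1].apply([0,0,110]),RT)
W=[a,(np.array([500,180,300]),V(1.6)),(np.array([545,20,300]),V(1.2)),(np.array([595,-130,290]),V(.75)),(np.array([616,-277,260]),V(.31))]
gop(s,a)
for x,y in zip(W,W[1:]): gop(x,y)
E
```

```text
[522.5  16.8  22. ]
[518.   20.4  22. ]
slide [-0.0, -0.0, -0.55] rot [-0.0003, -0.0001, -0.0004]
slide [-0.444, 0.023, -0.133] rot [0.0107, 0.1589, 0.0421]
slide [-0.806, 0.202, 0.0] rot [-0.0, -0.0, 0.1273]
slide [-0.608, 0.505, 0.05] rot [0.0, -0.0, 0.1432]
slide [-0.424, 0.609, 0.15] rot [0.0, -0.0, 0.1401]
```

Call:
servo_tool(slide=[[0,0,-0.55],[0,0,-0.55],[0,0,-0.55]], rot=[[0,0,0],[0,0,0],[0,0,0]], claw=[16,30,60])

```text
time: 15.48
tool_pos: [485.9, 245.7, 237.3]
tcp_rot: [3.134, 0.497, 1.732]
contact_force: [-0.1, -0.7, -0.2]
grip_width: 31.8
```

Call:
servo_tool(slide=[[-0.44,0.023,-0.133],[-0.44,0.023,-0.133],[-0.44,0.023,-0.133]], rot=[[0.0107,0.159,0.042],[0.0107,0.159,0.042],[0.0107,0.159,0.042]], claw=[80,80,80])

```text
time: 15.85
tool_pos: [500.9, 178.9, 301.4]
tcp_rot: [3.138, -0.005, 1.595]
contact_force: [-0.6, 0.2, -1.5]
grip_width: 61.5
```

Call:
servo_tool(slide=[[-0.8,0.2,0],[-0.8,0.2,0],[-0.8,0.2,0]], rot=[[0,0,0.127],[0,0,0.127],[0,0,0.127]], claw=[80,80,80])

```text
time: 16.23
tool_pos: [544.0, 18.7, 298.3]
tcp_rot: [-3.14, 0.0, 1.194]
contact_force: [0.6, -0.5, 0.4]
grip_width: 79.9
```

Call:
servo_tool(slide=[[-0.61,0.505,0.05],[-0.61,0.505,0.05],[-0.61,0.505,0.05]], rot=[[0,0,0.143],[0,0,0.143],[0,0,0.143]], claw=[80,80,80])

```text
time: 16.6
tool_pos: [593.8, -132.0, 287.3]
tcp_rot: [-3.139, 0.001, 0.743]
contact_force: [0.4, 1.0, 0.7]
grip_width: 79.8
```

```bash
python3 - <<'E'
from h import *
np.set_printoptions(precision=1,suppress=True)
go(None,([616,-220,280],.31))
c=cam('wrist'); C=cloud(c)
for m in mark_of('scanner_mid','wrist')[:3]: print(m,atz(c,m['xy'],95))
S=(np.hypot(C[...,0]-616,C[...,1]+278)<60)&(C[...,2]>135)&(C[...,2]<155); print(S.sum())
if S.sum()>50: print(cv2.minAreaRect(C[S][:,:2].astype(np.float32)))
E
```

```text
slide [-0.216, 0.399, 0.036] rot [-0.0007, 0.0007, 0.138]
{'xy': [423.4, 241.5], 'confidence': 0.64} [ 618.6 -279.4   95. ]
209
((636.659423828125, -269.97064208984375), (10.660523414611816, 31.985578536987305), 11.159880638122559)
```

```bash
python3 - <<'E'
from h import *
go(None,([540,-230,290],.55)); go(([540,-230,290],.55),([525,-305,290],.31))
E
```

```text
slide [-0.528, 0.177, -0.016] rot [-0.0009, 0.0008, 0.0618]
slide [-0.26, 0.28, 0.0] rot [0.0, -0.0, 0.0764]
```

Call:
servo_tool(slide=[[-0.53,0.177,-0.016],[-0.53,0.177,-0.016],[-0.53,0.177,-0.016]], rot=[[0,0,0.062],[0,0,0.062],[0,0,0.062]], claw=[80,80,80])

```text
time: 17.08
tool_pos: [538.9, -228.7, 292.0]
tcp_rot: [-3.14, 0.001, 0.552]
contact_force: [-0.3, -0.2, 0.1]
grip_width: 80.4
```

Call:
servo_tool(slide=[[-0.26,0.28,0],[-0.26,0.28,0],[-0.26,0.28,0],[-0.26,0.28,0]], rot=[[0,0,0.076],[0,0,0.076],[0,0,0.076],[0,0,0.076]], claw=[80,80,80,80])

```text
time: 17.58
tool_pos: [526.6, -299.9, 292.5]
tcp_rot: [-3.14, -0.0, 0.32]
contact_force: [0.0, 0.1, -0.1]
grip_width: 80.4
```

```bash
python3 - <<'E'
from h import *
np.set_printoptions(precision=1,suppress=True)
o=get_obs(); print(o['tool_pos'],o['tcp_rot'])
c=cam('wrist'); C=cloud(c); save('w3',c['frame'])
for m in mark_of('scanner_mid','wrist')[:3]: print(m,atz(c,m['xy'],95))
for lo,hi in [(138,160),(60,160),(28,52)]:
  S=(np.hypot(C[...,0]-616,C[...,1]+278)<55)&(C[...,2]>lo)&(C[...,2]<hi)&(c['depth']>0); print(S.sum(),C[S][:,2].mean())
  print(cv2.minAreaRect(C[S][:,:2].astype(np.float32)))
B=(C[...,2]>60)&(C[...,1]<-340)&(C[...,0]>600)&(c['depth']>0); print('red',C[B].min(0) if B.any() else 0,C[B].max(0) if B.any() else 0)
E
```

```text
[ 526.6 -299.9  292.5] [-3.1 -0.   0.3]
{'xy': [449.7, 81.8], 'confidence': 0.96} [ 675.9 -399.5   95. ]
1528 139.7715673531659
((616.3492431640625, -276.7259826660156), (50.151424407958984, 30.27828598022461), 17.928356170654297)
1667 139.49044651700987
((616.0169677734375, -276.8924865722656), (51.41522979736328, 32.64070510864258), 17.683568954467773)
1481 38.588335102549415
((616.3197631835938, -276.85272216796875), (84.0093994140625, 63.22271728515625), 17.480934143066406)
red [ 600.  -656.1   60. ] [ 825.5 -369.8  138. ]
```

View pics/w3.png

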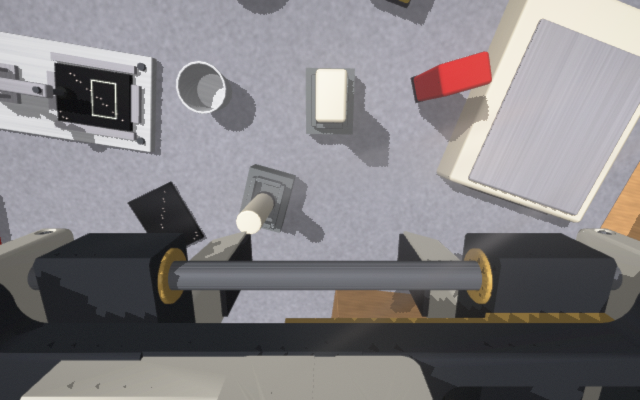

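Wrist view: the cream scanner's top is at (331,95), the red look-alike at (455,78), and the outline on the clamped plaque at (104,99). Depth gives the scanner at (616.3,-276.8) with yaw 17.7°.

```bash
python3 - <<'E'
from h import *
np.set_printoptions(precision=1,suppress=True)
go(None,([616.3,-276.8,220],.309),([616.3,-276.8,120],.309),([616.3,-276.8,93],.309))
c=cam('wrist'); g=c['frame'].astype(int).min(-1); m=np.zeros_like(g,bool); m[70:125,80:125]=g[70:125,80:125]>150
uv=np.argwhere(m)[:,::-1].astype(np.float32); print(len(uv)); P=np.array([atz(c,p,22)[:2] for p in uv],np.float32); print('mark',cv2.minAreaRect(P))
for m in mark_of('mark','wrist')[:2]: print(m,atz(c,m['xy'],22))
E
```

```text
slide [0.462, 0.03, 0.364] rot [-0.0003, -0.0001, 0.0034]
slide [0.462, 0.031, 0.864] rot [-0.0003, -0.0001, 0.0034]
slide [0.462, 0.031, 0.999] rot [-0.0003, -0.0001, 0.0034]
127
mark ((532.3281860351562, 15.888946533203125), (67.9959487915039, 44.379459381103516), 6.548291206359863)
{'xy': [102.7, 102.0], 'confidence': 0.88} [518.4  19.1  22. ]
{'xy': [96.4, 96.1], 'confidence': 0.42} [523.5  28.4  22. ]
```

Call:
servo_tool(slide=[[0.25,0.02,0.1],[0.462,0.03,0.364],[0.462,0.03,0.364],[0.462,0.03,0.364],[0.462,0.03,0.364]], rot=[[0,0,0.0034],[0,0,0.0034],[0,0,0.0034],[0,0,0.0034],[0,0,0.0034]], claw=[80,80,80,80,80])

```text
time: 18.4
tool_pos: [615.8, -279.4, 222.2]
tcp_rot: [3.139, -0.002, 0.306]
contact_force: [-0.2, -0.7, -0.5]
grip_width: 80.1
```

```bash
python3 - <<'E'
from h import *
print(get_obs()['tool_pos']);go(None,([616.3,-276.8,93],.309))
E
```

```text
[ 615.76580285 -279.35804229  222.20913531]
slide [0.005, -0.013, 0.646] rot [0.0007, -0.0008, -0.0011]
```

Call:
servo_tool(slide=[[0.003,-0.008,0.2],[0.003,-0.008,0.4],[0.003,-0.008,0.6],[0.003,-0.008,0.64],[0.003,-0.008,0.64]], rot=[[0,0,0],[0,0,0],[0,0,0],[0,0,0],[0,0,0]], claw=[80,80,80,80,80])

```text
time: 19.02
tool_pos: [616.3, -277.6, 93.6]
tcp_rot: [3.14, -0.002, 0.306]
contact_force: [-0.8, 0.0, -0.5]
grip_width: 80.2
```

Call:
servo_tool(slide=[[0,0,0],[0,0,0],[0,0,0],[0,0,0],[0,0,0]], rot=[[0,0,0],[0,0,0],[0,0,0],[0,0,0],[0,0,0]], claw=[45,36,15,10,10])

```text
time: 19.65
tool_pos: [615.9, -276.8, 91.8]
tcp_rot: [-3.141, -0.0, 0.306]
contact_force: [0.7, 0.1, 0.2]
grip_width: 34.8
```

Call:
servo_tool(slide=[[0,0,0],[0,0,0],[0,0,0]], rot=[[0,0,0],[0,0,0],[0,0,0]], claw=[10,10,10])

```text
time: 20.02
tool_pos: [615.9, -276.7, 91.7]
tcp_rot: [-3.141, -0.0, 0.306]
contact_force: [-0.0, -0.3, -0.5]
grip_width: 31.6
```

Gripped at 31.6 mm. Lifting straight out.

Call:
servo_tool(slide=[[0,0,-0.1],[0,0,-0.25],[0,0,-0.45],[0,0,-0.55],[0,0,-0.55]], rot=[[0,0,0],[0,0,0],[0,0,0],[0,0,0],[0,0,0]], claw=[10,10,10,10,10])

```text
time: 20.65
tool_pos: [616.5, -277.2, 203.2]
tcp_rot: [3.14, -0.002, 0.306]
contact_force: [0.5, -0.1, -3.2]
grip_width: 32.0
```

```bash
python3 - <<'E'
from h import *
o=get_obs();print(o['tool_pos'],o['tcp_rot'],o['contact_force'],o['grip_width'])
go(None,([585,-130,200],.25)); go(([585,-130,200],.25),([521,17,200],.164))
E
```

```text
[ 616.45132081 -277.19662433  203.20960494] [ 3.13992668e+00 -2.23470808e-03  3.06260459e-01] [ 0.45680305 -0.06947429 -3.20424116] 31.97184126320913
slide [0.072, -0.749, 0.015] rot [0.0005, -0.0007, 0.0179]
slide [-0.128, -0.791, -0.0] rot [0.0, -0.0, 0.0274]
```

Call:
servo_tool(slide=[[0.01,-0.12,0.015],[0.03,-0.3,0.015],[0.05,-0.5,0.015],[0.07,-0.68,0.015],[0.072,-0.75,0.015]], rot=[[0,0,0.005],[0,0,0.01],[0,0,0.015],[0,0,0.018],[0,0,0.018]], claw=[10,10,10,10,10])

```text
time: 21.28
tool_pos: [583.3, -127.4, 197.3]
tcp_rot: [-3.139, 0.002, 0.252]
contact_force: [0.1, -0.9, -1.9]
grip_width: 31.9
```

Call:
servo_tool(slide=[[-0.03,-0.2,0],[-0.06,-0.4,0],[-0.09,-0.6,0],[-0.12,-0.74,0],[-0.128,-0.79,0]], rot=[[0,0,0.007],[0,0,0.014],[0,0,0.021],[0,0,0.027],[0,0,0.027]], claw=[10,10,10,10,10])

```text
time: 21.9
tool_pos: [519.8, 17.9, 198.3]
tcp_rot: [-3.141, 0.001, 0.166]
contact_force: [-0.1, -0.0, -1.7]
grip_width: 31.7
```

Call:
servo_tool(slide=[[0,0,0],[0,0,0]], rot=[[0,0,0],[0,0,0]], claw=[10,10])

```text
time: 22.15
tool_pos: [521.1, 16.2, 198.7]
tcp_rot: [-3.141, -0.0, 0.164]
contact_force: [0.2, 0.7, -0.7]
grip_width: 31.9
```

```bash
python3 - <<'E'
from h import *
np.set_printoptions(precision=1,suppress=True)
o=get_obs();print(o['tool_pos'],o['tcp_rot'],o['contact_force'],o['grip_width'])
tip=np.array(o['tool_pos'])-[0,0,86.7]; ims=[]
for n in ['scene','side']:
    c=cam(n); print(n,'exp tip px',proj(c,tip))
    for q,z in [('mark',22),('nose_tip',tip[2]),('scanner_mid',tip[2]+90)]:
        for m in mark_of(q,n)[:2]: print(q,round(m['confidence'],2),m['xy'],atz(c,m['xy'],z))
    u,v=map(int,proj(c,tip)); ims.append(cv2.resize(c['frame'][v-60:v+60,u-72:u+72],(400,333),interpolation=cv2.INTER_CUBIC)); print('crop origin',u-72,v-60)
save('hov',np.hstack(ims))
E
```

```text
[521.1  16.2 198.7] [-3.1 -0.   0.2] [ 0.2  0.7 -0.7] 31.902490515606356
scene exp tip px [325.3 163.3]
mark 0.91 [321.8, 189.6] [516.1   8.3  22. ]
mark 0.37 [328.7, 165.3] [491.9  96.4  22. ]
nose_tip 0.58 [338.3, 116.6] [470.9 192.9 112. ]
nose_tip 0.42 [328.4, 165.9] [531.9  11.8 112. ]
scanner_mid 0.95 [325.5, 135.1] [519.9  17.5 202. ]
scanner_mid 0.69 [299.8, 332.9] [ 706.7 -446.5  202. ]
crop origin 253 103
side exp tip px [303.  227.2]
mark 0.62 [393.5, 235.4] [ 434.8 -215.4   22. ]
mark 0.6 [306.7, 263.3] [504.1  21.1  22. ]
nose_tip 0.57 [390.4, 236.2] [362.7 -98.1 112. ]
nose_tip 0.48 [365.2, 185.3] [ 552.5 -235.   112. ]
scanner_mid 0.97 [298.3, 194.5] [521.2  29.3 202. ]
scanner_mid 0.67 [370.8, 159.9] [ 524.  -214.5  202. ]
crop origin 231 167
```

View pics/hov.png

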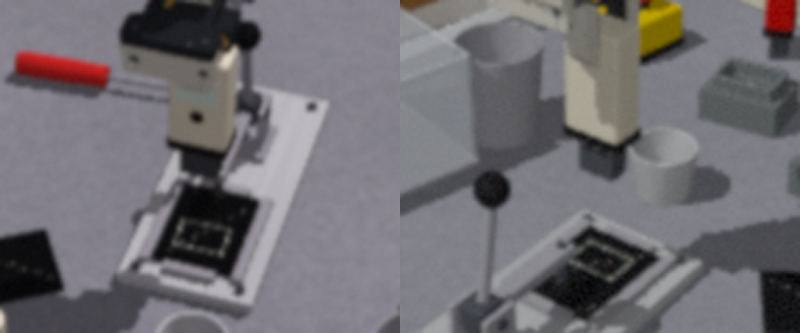

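Both views show the nose above the outline, which is centred near scene (326,189) and side (303,261), and the plaque still clamped. I'll refine the outline's centre by rectifying the plaque plane.

```bash
python3 - <<'E'
from h import *
np.set_printoptions(precision=1,suppress=True)
ims=[]
for n in ['scene','side']:
    c=cam(n); ang=np.radians(9.4); ex=np.array([np.cos(ang),np.sin(ang)]); ey=-FX[:2]  # cols along fixture y(world ~x), rows up=toward clamp
    o=np.array([521,17]); s=4; N=320
    def w(col,row): return np.r_[o+ex*(col-N/2)/s-ey*(row-N/2)/s,22]
    src=np.float32([[0,0],[N,0],[N,N],[0,N]]); dst=np.float32([proj(c,w(*p)) for p in src])
    top=cv2.warpPerspective(c['frame'],cv2.getPerspectiveTransform(dst,src),(N,N),flags=cv2.INTER_CUBIC); ims.append(top)
    g=cv2.GaussianBlur(top.min(-1).astype(np.float32),(0,0),2)
    # template: outline 46 (cols) x 32 (rows)
    t=np.zeros((32*s+17,46*s+17),np.float32); cv2.rectangle(t,(8,8),(8+46*s,8+32*s),1,5); t=cv2.GaussianBlur(t,(0,0),3)
    r=cv2.matchTemplate(np.minimum(g,160),t,cv2.TM_CCOEFF_NORMED); _,v,_,(x,y)=cv2.minMaxLoc(r); cc=(x+t.shape[1]/2,y+t.shape[0]/2)
    print(n,v,cc,w(*cc))
    top=cv2.rectangle(top.copy(),(x+8,y+8),(x+8+46*s,y+8+32*s),(255,0,0),1); ims[-1]=top
save('rect',np.hstack(ims))
E
```

```text
scene 0.6582643389701843 (162.5, 155.5) [521.4  18.2  22. ]
side 0.6806773543357849 (155.5, 147.5) [519.4  19.9  22. ]
```

View pics/rect.png

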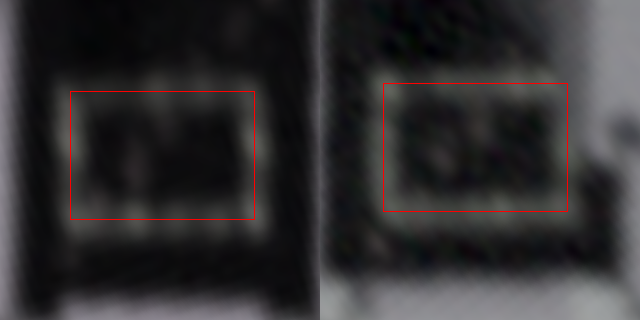

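Call:
servo_tool(slide=[[-0.002,-0.009,0.12],[-0.002,-0.009,0.25],[-0.002,-0.009,0.36],[-0.002,-0.009,0.42],[-0.002,-0.009,0.42]], rot=[[0,0,0],[0,0,0],[0,0,0],[0,0,0],[0,0,0]], claw=[10,10,10,10,10])

```text
time: 23.28
tool_pos: [519.5, 19.1, 114.5]
tcp_rot: [-3.141, 0.001, 0.165]
contact_force: [-1.1, -0.5, -2.1]
grip_width: 32.0
```

Call:
servo_tool(slide=[[0,0,0],[0,0,0]], rot=[[0,0,0],[0,0,0]], claw=[10,10])

```text
time: 23.52
tool_pos: [520.4, 19.0, 115.8]
tcp_rot: [-3.141, -0.002, 0.165]
contact_force: [0.1, -0.4, -1.8]
grip_width: 31.9
```

```bash
python3 - <<'E'
from h import *
np.set_printoptions(precision=2,suppress=True)
o=get_obs();print(np.array(o['tool_pos']),np.array(o['tcp_rot']),o['contact_force'],o['grip_width'])
E
```

```text
[520.39  19.02 115.82] [-3.14 -0.    0.16] [ 0.15 -0.42 -1.76] 31.852640717276795
```

Call:
servo_tool(slide=[[0,0,0.02],[0,0,0.035],[0,0,0.045],[0,0,0.05],[0,0,0.05]], rot=[[0,0,0],[0,0,0],[0,0,0],[0,0,0],[0,0,0]], claw=[10,10,10,10,10])

```text
time: 24.15
tool_pos: [519.9, 19.1, 105.1]
tcp_rot: [-3.141, -0.0, 0.165]
contact_force: [-0.9, -0.3, 1.4]
grip_width: 31.9
```

Call:
servo_tool(slide=[[0,0,0.003],[0,0,0.006],[0,0,0.01],[0,0,0.01],[0,0,0.01]], rot=[[0,0,0],[0,0,0],[0,0,0],[0,0,0],[0,0,0]], claw=[10,10,10,10,10])

```text
time: 24.78
tool_pos: [519.9, 19.1, 103.0]
tcp_rot: [-3.141, -0.0, 0.165]
contact_force: [-0.4, 0.2, 2.5]
grip_width: 32.0
```

Call:
servo_tool(slide=[[0,0,0],[0,0,0],[0,0,0]], rot=[[0,0,0],[0,0,0],[0,0,0]], claw=[10,10,10])

```text
time: 25.15
tool_pos: [519.9, 19.1, 103.0]
tcp_rot: [-3.141, -0.0, 0.165]
contact_force: [0.0, 0.3, 1.9]
grip_width: 31.7
```

The press is about 4.1 N (from -1.9 to +2.2), which is about 6 mm of travel, in line with the kinematic estimate of 5.7 mm. I'll ease back 0.6 mm and check visually.

Call:
servo_tool(slide=[[0,0,-0.003],[0,0,-0.003],[0,0,-0.003],[0,0,-0.003]], rot=[[0,0,0],[0,0,0],[0,0,0],[0,0,0]], claw=[10,10,10,10])

```text
time: 25.65
tool_pos: [519.9, 19.1, 103.6]
tcp_rot: [-3.141, -0.0, 0.165]
contact_force: [0.4, -0.8, 2.1]
grip_width: 31.4
```

```bash
python3 - <<'E'
from h import *
np.set_printoptions(precision=1,suppress=True)
o=get_obs();print(o['tool_pos'],o['contact_force'])
ims=[]
for n in ['scene','side']:
    c=cam(n); u,v=map(int,proj(c,[520,19,25])); im=cv2.resize(c['frame'][v-35:v+35,u-42:u+42],None,fx=4.7,fy=4.7,interpolation=cv2.INTER_CUBIC)
    ex=R.from_euler('z',9.4,degrees=True)
    for dx,dy in [(1,1),(1,-1),(-1,-1),(-1,1)]:
        p=np.array([520,19,22])+ex.apply([dx*17,dy*10,0]); q=((proj(c,p)-[u-42,v-35])*4.7).astype(int); cv2.circle(im,tuple(map(int,q)),3,(255,0,0),1)
    ims.append(im)
    m=mark_of('scanner_mid',n)[:1]; print(n,[(x['xy'],atz(c,x['xy'],107)) for x in m],'knob',[(x['xy']) for x in mark_of('clamp_knob',n)[:1]])
save('fin',np.hstack(ims)); print(im.shape)
E
```

```text
[519.9  19.1 103.6] [ 0.4 -0.8  2.1]
scene [([325.3, 164.2], array([520.2,  18.1, 107. ]))] knob []
side [([300.0, 230.1], array([522.7,  24. , 107. ]))] knob [[266.1, 233.0]]
(329, 395, 3)
```

View pics/fin.png

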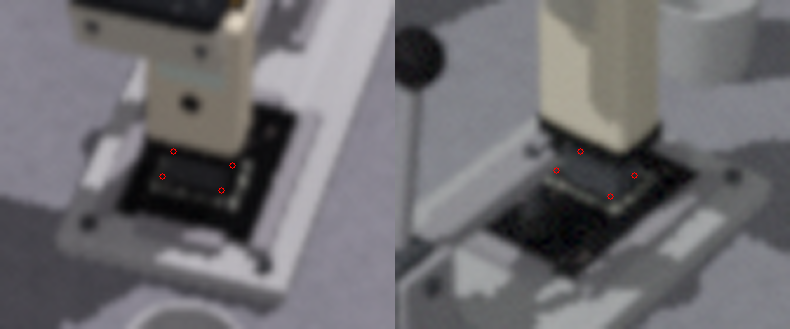

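Both views show the nose inside the outline, long side along long side, with a visible margin on each edge. The clamp's knob is upright, so it is still shut. Handing in.

```bash
python3 -c "
from plant import *
close_job(); o=get_obs(); print(o['time'],o['tool_pos'],o['contact_force'],o['grip_width'])"
```

```text
the job is handed in; nothing more can be done
the job is handed in; nothing more can be done
```

The clamp is shut on the plaque, and the scanner is still gripped and pressed upright inside the printed outline. I handed the job in at about 26 s; no verdict is reported.

**Clamp:** Gripping the ball failed on the first pull. It slipped out and the lever sprang back open. I then pushed the ball from behind and below, with the fingers tilted and 16 mm apart, and it snapped shut. I checked this from the ball's position, which matched the closed pose, and from the level arm in the picture. I could not measure the pad's force on the plaque.

**Scanner:** I lifted it straight out of its holder (opening about 32 mm) and set it down on the outline.

**Last checks:**
- **Position:** The TCP was at (519.9, 19.1, 103.6) mm, yaw 0.165 rad and vertical. My estimate of the mark is about (520.3, 18.5) mm. The camera estimates of the mark differed by a few mm, against the 7 mm tolerance.
- **Press:** The change in wrist force gives about 4 N. The height works out to about 5 mm of nose travel, while the force alone suggests about 6 mm. Both are within the allowed range.
- **Picture:** Both views showed the nose inside the outline with a margin on each side, and the clamp still shut.
- **Failed check:** The state reading I asked for after handing in was refused, so there are no numbers from after that point.

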